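# Load the steamer and hold the lid ready over the pan

### The arm

A 7-joint arm with a two-finger parallel gripper is mounted at the origin on the work surface. World frame = base frame: x ahead of the robot, y to its left, z up, the work surface at z = 0. Lengths are in m, angles in rad, forces in N, time in s.
With the tool pointing down it reaches from about 0.4 to 0.75 m from the base axis. Payload 19.5 kg.
Tool frame: the origin (TCP) lies where the fingers leave the gripper's body, on its centre line; the fingertips stand arm.tcp_to_tips ahead of it and the grasp point (between the pads) lies 54 mm ahead of it (arm.tcp_to_tips is the distance from the TCP to the fingertips, in m); z points along the fingers, y is the line along which they close (so a half turn about z gives the same grasp; the last joint's range is limited). The gripper opens to 85 mm and grips with 20 to 120 N. Pads are 22 mm wide; open, the fingers measure 114 mm over their backs; the gripper's body (76 mm by 85 mm) begins 54 mm behind the grasp point. The pads swing forward as they close: fully open they stand 13 mm farther back than shut.
Start: joints at [1.255, 0.707, -0.028, 1.485, 0.022, 0.951, -0.075], TCP at [0.155, -0.554, 0.304] pointing down, gripper open.
Joint ranges: [-2.71, 2.71], [-0.32, 2.16], [-1.57, 1.52], [0, 2.45], [-1.46, 4.6], [0, 2.02], [-2.83, 2.83]. Speed limits (rad/s): [1.89, 1.89, 2.57, 2.57, 3.01, 3.01, 3.01].

### API

Orientations are given as [roll, pitch, yaw] about the fixed x, y, z axes, in that order (R = Rz(yaw) Ry(pitch) Rx(roll)).
In Python, from station import arm gives the robot as it stands.
- The arm moves only by the shell command python3 -m crank 'ROWS' [FORCE]. ROWS is JSON, a list of rows, each a list of 7 numbers: the shift along the tool's x, y, z normalised to -1 to 1, where 1 is 100 mm, then the turn, a rotation vector about the tool's x, y, z normalised to -1 to 1, where 1 is 90 degrees, then the opening, from 0 (shut) to 1 (fully open). In form: [[x, y, z, ax, ay, az, hand], ...]. A call has 1 to 10 rows; each row is the pose to reach, as a shift and turn from the pose commanded when the call began, along the tool's axes at that moment; what a row does not reach only later rows make up. A row lasts 1/10 s, in which the tool goes at most 50 mm and 8.59 degrees, less where a joint would pass 70% of its speed; a pose out of reach is approached as far as the arm can. A call with a number of a shift or a turn outside -1 to 1 is refused whole. A call with a gripper value outside its range is refused whole. The fingers move at their own pace and stop on an object; FORCE is the grip in N (left out, the last holds). Time passes only in rows, so rows that repeat a pose let the fingers close. It gives the time, the measured TCP pose, the force, the opening and the grip force at its end, in the units of the state.
- arm.observe(): the state, without advancing time (a new reading comes with each control period).
- arm.snapshot(name): name is "scene" or "top" or "wrist"; returns the picture (400x640x3 uint8, red, green, blue); there is no depth.
- arm.camera_info(name): a dict with "fovy" (degrees; the focal length in pixels is half the picture's height over the tangent of half this angle, whatever the lens; pixels are square), "cx", "cy" (the principal point, pixels), "D" ([k1, k2, p1, p2, k3] as OpenCV has them; the pictures are not rectified), "world_from_camera" (4x4, takes a point from camera to world coordinates); the wrist camera has in their place "tool_from_camera" (4x4, takes a point from camera to tool coordinates, whose origin is the TCP and whose axes are the flange's). Camera axes: x right, y up, looking along -z (the intrinsics and any distortion apply to the point x, -y, -z); pixel columns grow to the right and rows downward; lengths in m; the calibration is good to about 2 mm. A picture is of the moment at which its call begins: read the wrist's pose just before it. camera_info takes no time and is no camera call.
- arm.finish_job(): hands the job in; it is judged then, once.
The state is a dict: "time_s": time; "joint_positions": joint angles; "dq": joint speeds; "joint_efforts": joint torques, N m; "position": TCP position; "eef_rot": TCP orientation; "ft_force": force on the tool from outside, world axes, zero at the start; "ft_torque": the same for the moment, N m; "grip_width": finger opening in m; "grip_force": force on a finger pad.
Only numpy, scipy, OpenCV 4.12 (cv2) and the standard library are available. Lean on these libraries where they do the work, as an engineer would, in place of code of your own. Each camera call takes 0.05 s, during which the arm holds its last target. There are 200 camera calls.

### The job

Get the saucepan on the hob ready for steaming: set the steamer insert (don't drop it) down into the saucepan so that it stands level on the pan's floor, and let go of it. Then pick up the pan lid by its knob, carry it over the spice shelf, and finish while still holding it level and centred over the saucepan, hovering about 15 mm above the rim without ever touching pan or steamer. Don't shove the saucepan about, and leave the coffee pot, pepper mill and spice jar standing where they are.

Things in the scene. Friction and masses are not known exactly. Their poses are not given: they have to be found in the camera images.
- saucepan: Loose steel saucepan, 0.9 kg, on either burner of the hob, base 36 mm above the worktop. Round, tapered: outer radius 70 mm at the base, 80 mm at the rim, wall 3 mm, 80 mm high, floor 4 mm thick. Origin: centre of its underside, z up. A long bar handle (radius 7 mm) leaves it near the rim along its own -y (world -y within 0.3 rad), reaching 242 mm from the axis and 87 mm above its underside.
- saucepan_rim (a point): Centre of the saucepan's mouth at rim height, 80 mm above its underside.
- steamer: Loose aluminium steamer insert, 0.17-0.35 kg, upright on the worktop. Bowl of the pan's shape: outer radius 62 mm at the base, 72 mm at the rim, wall 3 mm, 72 mm high, floor 4 mm. Origin: centre of underside, z up. Grip it from above by the orange centre post, 16 mm diameter, top 68 mm above the underside. Seated in the pan, its underside is 4 mm above the pan's, with about 5 mm play all round.
- steamer_post (a point): Top centre of the orange post, 68 mm above the steamer's underside.
- lid: Loose flat steel pan lid, 0.21-0.42 kg, radius 82 mm, lying flat on the worktop. Origin: centre of its underside, z up. Plate 5 to 6 mm thick; a black cylindrical knob, 26 mm diameter, stands in the centre from 6 to 38 mm above the underside. Lid and steamer lie left (+y) of the spice shelf, in either order.
- lid_knob (a point): Top centre of the lid's knob, 38 mm above the lid's underside.
- hob: Fixed steel two-burner gas hob, 400 mm (x) by 300 mm (y), lying to the right of the spice shelf. Origin: centre of its underside on the worktop. Burners at x = -85 and +85 mm of it, black grates with tops 36 mm above the worktop.
- shelf: Fixed low wooden spice shelf between the hob and the place where steamer and lid lie: 360 mm long (its x), 80 mm wide (its y), top 70 mm above the worktop. Origin: centre of its underside. The pepper mill and spice jar stand on it, the mill reaching about 200 mm above the worktop.
- pepper_mill: Loose dark wooden pepper mill, 52 mm diameter, 130 mm high, standing on the spice shelf. Origin: centre of its underside. Bystander.
- spice_jar: Loose spice jar with a brass cap, 46 mm diameter, 85 mm high, standing on the spice shelf. Origin: centre of its underside. Bystander.
- coffee_pot: Loose small open copper coffee pot, 80 mm diameter, 65 mm high, on the hob's other burner, with a wooden handle along its own -y that reaches 155 mm out and 80 mm up. Origin: centre of its underside. Bystander.
Not all that is in view belongs to the job. Leave any green or turquoise look-alike of the steamer alone.

How it is judged:
By the outcome, as a careful person would: the job done as asked, in the order asked, and still so for the second after the job is handed in, while the arm keeps its last pose, push and grip.
It also fails if it takes over 67 s, if anything falls off the work surface, if the arm or the gripper's body presses on something with over 40 N, if the wrist force passes 120 N, or if a joint passes its speed limit or range.

## Working session

There is one attempt and no reset: what is moved stays moved. The work goes in short steps, Python scripts to look and compute and a shell command to move; the robot and the scene stay as the last step left them, time stands still between calls to the robot, and variables do not carry over. Pictures are saved under pics/ and viewed, at most 10 in all, crops included, and the job is handed in when it is done.

```bash
ls; mkdir -p pics; python3 - <<'E'
from station import arm
import cv2
for n in("scene","top"):
    cv2.imwrite(f"pics/{n}0.png",cv2.cvtColor(arm.snapshot(n),cv2.COLOR_RGB2BGR))
    print(n,arm.camera_info(n))
print(arm.camera_info("wrist"),arm.tcp_to_tips)
print(arm.observe())
E
```

```text
pics
scene {'fovy': 42.680960720530386, 'cx': 320.57223867627516, 'cy': 203.45855516332787, 'D': array([-0.12229239,  0.        ,  0.        ,  0.        ,  0.        ]), 'world_from_camera': array([[-0.59537609, -0.67033549,  0.44291946,  1.06392407],
       [ 0.80344591, -0.49770267,  0.32675177,  0.45316153],
       [ 0.0014089 ,  0.55040202,  0.83489858,  1.11895521],
       [ 0.        ,  0.        ,  0.        ,  1.        ]])}
top {'fovy': 49.940800920306806, 'cx': 316.6004318539154, 'cy': 200.3965454868746, 'D': array([-0.05701569,  0.        ,  0.        ,  0.        ,  0.        ]), 'world_from_camera': array([[-8.32372346e-03,  9.93301858e-01, -1.15248147e-01,
         3.93382101e-01],
       [-9.99963749e-01, -8.47492805e-03, -8.22052745e-04,
         5.89934763e-02],
       [-1.79326627e-03,  1.15237127e-01,  9.93336393e-01,
         1.13000763e+00],
       [ 0.00000000e+00,  0.00000000e+00,  0.00000000e+00,
         1.00000000e+00]])}
{'fovy': 68.52164296421019, 'cx': 314.40097935517696, 'cy': 199.42854500876487, 'D': array([-0.02942164,  0.        ,  0.        ,  0.   
[... 403 characters left out ...]
.1, 'joint_positions': array([ 1.2553027 ,  0.70703597, -0.02767104,  1.48489427,  0.02201028,
        0.95089374, -0.07546142]), 'dq': array([ 0.00234296, -0.00110044,  0.0003164 ,  0.00024549,  0.00105246,
        0.00160443, -0.00019328]), 'joint_efforts': array([ 5.16682383e-03, -8.84280038e+01,  1.23793446e+00, -2.36451602e+01,
        1.71088963e-02,  5.01850736e-03,  1.01737157e-04]), 'position': array([ 0.15545829, -0.55343929,  0.3034901 ]), 'eef_rot': array([-3.14066326e+00, -6.63557320e-07,  2.73877506e-01]), 'ft_force': array([ 0.51565142, -0.06800592, -0.52496235]), 'ft_torque': array([-0.07028954,  0.04703381,  0.06411587]), 'grip_force': 0.0, 'grip_width': 0.08528933608832366}
```

View pics/scene0.png

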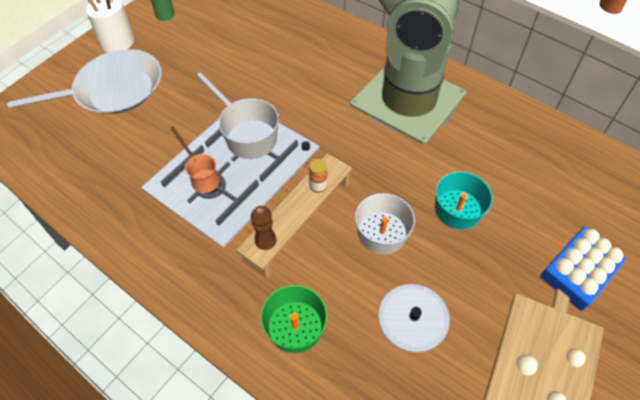

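View pics/top0.png

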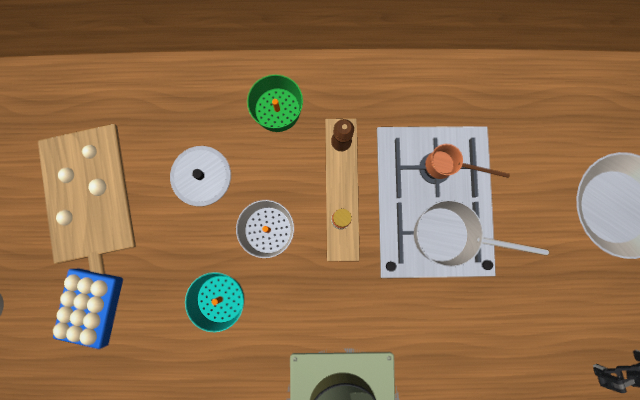

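Candidates for the steamer in the top picture: the silver bowl with an orange post at (265,229), the green bowl at (275,103) and the turquoise bowl at (215,301). Silver at (265,229) is aluminium, so I choose that one. The lid's knob is at (198,174), the saucepan at (448,233), the mill at (343,128), the jar at (342,217) and the coffee pot at (447,158). The large pan at the right edge is not the one on the hob.

```bash
cat > h.py <<'E'
import numpy as np, cv2
from station import arm
from scipy.spatial.transform import Rotation as Ro
def ray(name,px,T=None):
    c=arm.camera_info(name); f=200/np.tan(np.radians(c["fovy"]/2))
    K=np.array([[f,0,c["cx"]],[0,f,c["cy"]],[0,0,1]])
    u=cv2.undistortPoints(np.array([[px]],float),K,c["D"])[0,0]
    T=c["world_from_camera"] if T is None else T
    return T[:3,3],T[:3,:3]@np.array([u[0],-u[1],-1])
def onz(name,px,z,T=None):
    o,d=ray(name,px,T); return o+d*(z-o[2])/d[2]
def proj(name,P,T=None):
    c=arm.camera_info(name); f=200/np.tan(np.radians(c["fovy"]/2))
    K=np.array([[f,0,c["cx"]],[0,f,c["cy"]],[0,0,1]])
    T=c["world_from_camera"] if T is None else T
    p=(np.atleast_2d(P)-T[:3,3])@T[:3,:3]; p=p*[1,-1,-1]
    return cv2.projectPoints(p,np.zeros(3),np.zeros(3),K,c["D"])[0][:,0]
def wristT(s=None):
    s=s or arm.observe(); T=np.eye(4); T[:3,:3]=Ro.from_euler("xyz",s["eef_rot"]).as_matrix(); T[:3,3]=s["position"]
    return T@arm.camera_info("wrist")["tool_from_camera"], T
def go(target,yaw,cur=None):
    "shift from present pose in tool axes (1=100mm), turn about z (1=90deg); target=TCP"
    s=arm.observe(); R=Ro.from_euler("xyz",s["eef_rot"])
    d=R.inv().apply(np.array(target)-s["position"])*10
    r=(R.inv()*Ro.from_euler("xyz",[np.pi,0,yaw])).as_rotvec()/(np.pi/2)
    return d.round(3),r.round(3)
E
python3 - <<'E'
from h import *
im=cv2.imread("pics/top0.png")
cv2.imwrite("pics/c1.png",cv2.resize(im[90:290,160:500],None,fx=2.35,fy=2.35,interpolation=cv2.INTER_CUBIC))
for n,px,z in [("steamer post","265,229",.068),("knob","198,174",.038),("pan rim","448,233",.116),("mill","344,127",.2),("jar","342,217",.155),("pot","447,157",.101),("handle end","547,252",.123),("shelf1","326,119",.07),("shelf2","359,261",.07)]:
    print(n,onz("top",eval(px),z).round(4))
for n,px,z in [("steamer post","384,218",.068),("knob","415,313",.038)]:
    print(n,onz("scene",eval(px),z).round(4))
E
```

```text
steamer post [0.4465 0.1881 0.068 ]
knob [0.5916 0.3667 0.038 ]
pan rim [ 0.4306 -0.2507  0.116 ]
mill [ 0.6654 -0.0027  0.2   ]
jar [0.468  0.0023 0.155 ]
pot [ 0.6172 -0.261   0.101 ]
handle end [ 0.3826 -0.4846  0.123 ]
shelf1 [0.7248 0.0342 0.07  ]
shelf2 [ 0.3661 -0.0427  0.07  ]
steamer post [0.4488 0.1901 0.068 ]
knob [0.6003 0.3744 0.038 ]
```

View pics/c1.png

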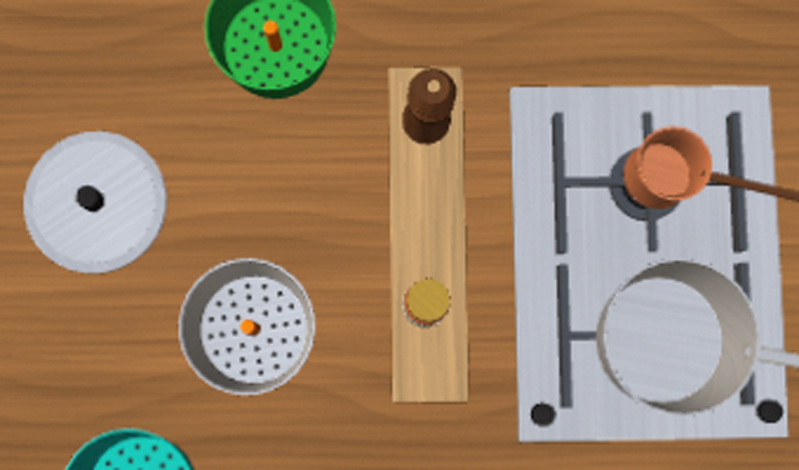

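The crop confirms the silver perforated bowl with an orange post at (246,326) in the crop. First I fly over the saucepan for a close wrist view.

```bash
python3 -m crank '[[0,0,-0.2,0,0,0.174,1],[0,0,-0.2,0,0,0.174,1],[0,0,-0.2,0,0,0.174,1]]' 60
python3 -m crank '[[0.92,-1,0,0,0,0,1],[0.92,-1,0,0,0,0,1],[0.92,-1,0,0,0,0,1],[0.92,-1,0,0,0,0,1]]'
python3 -m crank '[[0.92,-1,0,0,0,0,1],[0.92,-1,0,0,0,0,1],[0.92,-1,0,0,0,0,1],[0.92,-1,0,0,0,0,1]]'
python3 -m crank '[[0.92,-1,0,0,0,0,1],[0.92,-1,0,0,0,0,1],[0.92,-1,0,0,0,0,1],[0.92,-1,0,0,0,0,1],[0.92,-1,0,0,0,0,1],[0.92,-1,0,0,0,0,1]]'
python3 - <<'E'
from h import *
s=arm.observe(); T,_=wristT(s); im=arm.snapshot("wrist")
print(s["position"],s["eef_rot"])
np.save("Tpan.npy",T); cv2.imwrite("pics/w_pan.png",im[:,:,::-1])
E
```

```text
time_s: 0.4
position: [0.1556, -0.5535, 0.3239]
eef_rot: [-3.142, 0.0, -0.002]
ft_force: [0.2, 0.1, -1.1]
grip_width: 0.0856
grip_force: 0.0
time_s: 0.8
position: [0.2509, -0.4503, 0.3237]
eef_rot: [-3.139, -0.001, 0.011]
ft_force: [-1.2, -1.1, 0.3]
grip_width: 0.0855
grip_force: 0.0
time_s: 1.2
position: [0.3423, -0.3503, 0.3235]
eef_rot: [-3.14, -0.001, 0.01]
ft_force: [-0.8, 0.1, 0.0]
grip_width: 0.0858
grip_force: 0.0
time_s: 1.8
position: [0.4305, -0.2546, 0.3237]
eef_rot: [3.141, 0.001, 0.0]
ft_force: [-0.8, -0.1, 0.7]
grip_width: 0.086
grip_force: 0.0
[ 0.43049562 -0.25460831  0.32374267] [3.14127680e+00 7.51812793e-04 3.43888426e-04]
```

View pics/w_pan.png

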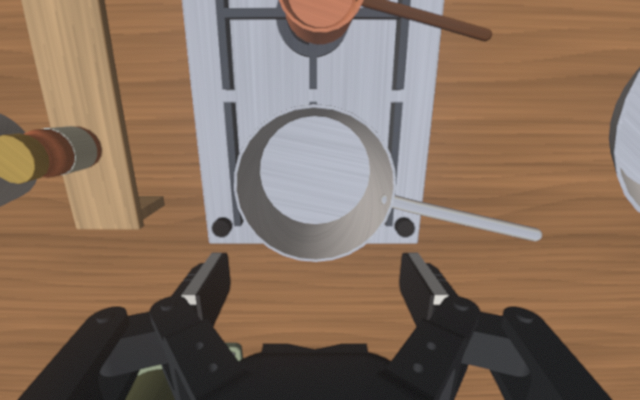

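The wrist view shows the saucepan's rim from columns 235 to 395 and rows 104 to 261. The handle tip is at (540,236), the spice jar at (15,158) and the pot at the top (320,10).

```bash
cat >> h.py <<'E'
def rimfit(name,bbox,z,r,T=None):
    "fit circle centre (x,y) and radius at height z to outline bbox (l,r,t,b)"
    from scipy.optimize import least_squares
    a=np.linspace(0,2*np.pi,180)
    def bb(p):
        P=np.c_[p[0]+p[2]*np.cos(a),p[1]+p[2]*np.sin(a),np.full(180,z)]
        q=proj(name,P,T); return np.array([q[:,0].min(),q[:,0].max(),q[:,1].min(),q[:,1].max()])
    c=onz(name,((bbox[0]+bbox[1])/2,(bbox[2]+bbox[3])/2),z,T)
    s=least_squares(lambda p:bb(p)-bbox,[c[0],c[1],r],diff_step=1e-4); return s.x.round(4),s.fun.round(2)
E
python3 - <<'E'
from h import *
T=np.load("Tpan.npy")
print("wrist",rimfit("wrist",[235,395,104,261],.116,.08,T))
print("top",rimfit("top",[414,482,200.2,265.7],.116,.08))
print("scene",rimfit("scene",[219.5,279.5,100,157],.116,.08))
print("steamer top",rimfit("top",[160+179/2.35,160+314.5/2.35,90+259/2.35,90+395/2.35],.072,.072))
print("lid top",rimfit("top",[160+24/2.35,160+165/2.35,90+131/2.35,90+273/2.35],.005,.082))
E
```

```text
wrist (array([ 0.4306, -0.2555,  0.0787]), array([-0.55,  0.55,  0.53, -0.62]))
top (array([ 0.4314, -0.251 ,  0.0794]), array([ 0.81, -0.82, -0.81,  0.8 ]))
scene (array([ 0.4521, -0.2298,  0.086 ]), array([-2.87,  2.86,  3.97, -3.67]))
steamer top (array([0.4464, 0.1877, 0.0712]), array([-0.02,  0.02,  0.02, -0.02]))
lid top (array([0.5929, 0.3701, 0.0812]), array([-0.19,  0.18,  0.19, -0.18]))
```

```bash
for i in 1; do
python3 -m crank '[[0,-1,0,0,0,0,1],[0,-1,0,0,0,0,1]]' 
python3 -m crank '[[0,-1,0,0,0,0,1],[0,-1,0,0,0,0,1]]'
python3 -m crank '[[0,-1,0,0,0,0,1],[0,-1,0,0,0,0,1]]'
python3 -m crank '[[0,-1,0,0,0,0,0.6],[0,-1,0,0,0,0,0.6],[0,-1,0,0,0,0,0.6]]'; done | grep position
python3 -m crank '[[0.16,-0.42,0.4,0,0,0,0.6],[0.16,-0.42,0.4,0,0,0,0.6],[0.16,-0.42,0.4,0,0,0,0.6],[0.16,-0.42,0.4,0,0,0,0.6],[0.16,-0.42,0.4,0,0,0,0.6]]'
python3 - <<'E'
from h import *
s=arm.observe(); T,_=wristT(s); im=arm.snapshot("wrist")
print(s["position"],s["eef_rot"])
np.save("Tst.npy",T); cv2.imwrite("pics/w_st.png",im[:,:,::-1])
E
```

```text
position: [0.4304, -0.1538, 0.3237]
position: [0.4307, -0.0527, 0.324]
position: [0.4309, 0.0475, 0.3241]
position: [0.4305, 0.1518, 0.3236]
time_s: 3.25
position: [0.4473, 0.1874, 0.2848]
eef_rot: [-3.141, -0.001, -0.001]
ft_force: [0.4, -0.1, -0.7]
grip_width: 0.0511
grip_force: 0.0
[0.44734634 0.18738182 0.28479036] [-3.14134471e+00 -9.55654388e-04 -9.91993128e-04]
```

View pics/w_st.png

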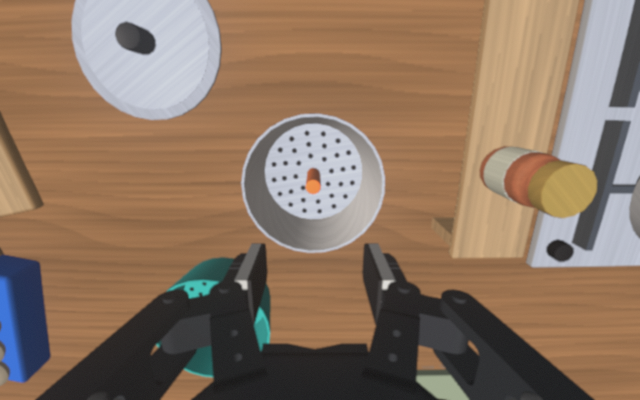

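The wrist view shows the silver steamer's rim from columns 242 to 385 and rows 114 to 252, with the post top at (313,186). The lid is upper left with its knob top at (128,36). The turquoise bowl is behind the left finger.

```bash
python3 - <<'E'
from h import *
T=np.load("Tst.npy")
print(rimfit("wrist",[242,385,114,252],.072,.072,T), onz("wrist",(313,186),.068,T), onz("wrist",(128,36),.038,T))
print(proj("wrist",[[.4473,.1874,.068]],T))
E
```

```text
(array([0.4473, 0.1881, 0.071 ]), array([ 0.1 , -0.1 , -0.1 ,  0.11])) [0.44827815 0.18860307 0.068     ] [0.5926166  0.36932079 0.038     ]
[[314.19603262 186.93625001]]
```

```bash

python3 -m crank '[[0,-0.01,0.5,0,0,0,0.6],[0,-0.01,1,0,0,0,0.6],[0,-0.01,1,0,0,0,0.6]]' | grep position
python3 -m crank '[[0,0,0.3,0,0,0,0.6],[0,0,0.6,0,0,0,0.6],[0,0,0.85,0,0,0,0.6],[0,0,0.85,0,0,0,0.6],[0,0,0.85,0,0,0,0.6]]'
python3 -m crank '[[0,0,0,0,0,0,0.1],[0,0,0,0,0,0,0],[0,0,0,0,0,0,0],[0,0,0,0,0,0,0],[0,0,0,0,0,0,0],[0,0,0,0,0,0,0],[0,0,0,0,0,0,0],[0,0,0,0,0,0,0]]' 80
```

```text
position: [0.4457, 0.1884, 0.1803]
time_s: 4.1
position: [0.4479, 0.1896, 0.1011]
eef_rot: [-3.141, -0.001, 0.0]
ft_force: [0.5, -0.2, 0.3]
grip_width: 0.0512
grip_force: 0.0
time_s: 4.9
position: [0.4475, 0.1898, 0.1003]
eef_rot: [-3.141, -0.002, 0.0]
ft_force: [-2.2, 0.1, 22.0]
grip_width: 0.0143
grip_force: 77.6
```

```bash

python3 -m crank '[[0,0,-0.1,0,0,0,0],[0,0,-0.2,0,0,0,0],[0,0,-0.4,0,0,0,0],[0,0,-0.7,0,0,0,0],[0,0,-1,0,0,0,0],[0,0,-1,0,0,0,0]]' 
python3 -m crank '[[0,0,-0.3,0,0,0,0],[0,0,-0.6,0,0,0,0],[0,0,-1,0,0,0,0],[0,0,-1,0,0,0,0],[0,0,-1,0,0,0,0],[0,0,-1,0,0,0,0]]'
python3 - <<'E'
from h import *
s=arm.observe(); T,_=wristT(s); im=arm.snapshot("wrist")
print(s["position"],s["eef_rot"],s["ft_torque"])
cv2.imwrite("pics/w_st2.png",im[:,:,::-1])
np.save("Th.npy",T); p=s["position"]
for off in ((0,0),):
    a=np.linspace(0,2*np.pi,100)
    for z,r in((p[2]-.1003+.072,.072),(p[2]-.1003+.004,.0584)):
        q=proj("wrist",np.c_[p[0]+r*np.cos(a),p[1]+r*np.sin(a),0*a+z],T)
        print(q.min(0),q.max(0))
E
```

```text
time_s: 5.5
position: [0.4479, 0.1899, 0.2025]
eef_rot: [-3.139, -0.004, 0.0]
ft_force: [0.3, -0.5, -3.1]
grip_width: 0.0144
grip_force: 78.0
time_s: 6.1
position: [0.4468, 0.1895, 0.298]
eef_rot: [3.141, 0.002, 0.001]
ft_force: [-0.4, 0.7, -2.5]
grip_width: 0.0141
grip_force: 78.2
[0.44675782 0.18947027 0.29798928] [3.14105921e+00 1.50760721e-03 5.24001414e-04] [-0.00830194 -0.0069425  -0.0287604 ]
[131.43957782 123.14542329] [496.36943682 434.12117301]
[219.18032795 141.52844525] [408.82438705 315.60096351]
```

View pics/w_st2.png

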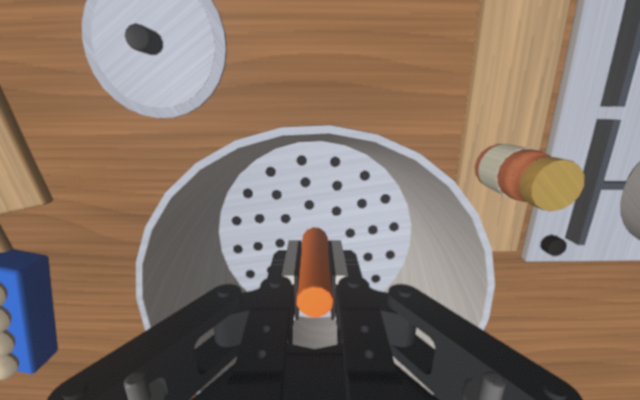

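The steamer hangs level: floor ellipse at columns 219–411 against 219–409 predicted, so it is centred within about 1 mm. Next I refine the saucepan's centre by edge matching in both pictures.

```bash
python3 - <<'E'
from h import *
T=np.load("Tpan.npy"); a=np.linspace(0,2*np.pi,360,endpoint=False)
def fit(name,f,T,zrs,c0,amask=None):
    g=cv2.GaussianBlur(cv2.imread(f),(0,0),1).astype(np.float32)
    m=sum(cv2.Sobel(g,cv2.CV_32F,*d).astype(float)**2 for d in((1,0),(0,1))).sum(2)**.5
    m=np.minimum(m,250).astype(np.float32); best=[]
    for dx in np.arange(-.008,.0081,.0005):
        for dy in np.arange(-.008,.0081,.0005):
            v=0
            for z,r in zrs:
                q=proj(name,np.c_[c0[0]+dx+r*np.cos(a),c0[1]+dy+r*np.sin(a),0*a+z],T).astype(np.float32)
                v+=cv2.remap(m,q[None,:,0],q[None,:,1],cv2.INTER_LINEAR).mean()
            best.append((v,c0[0]+dx,c0[1]+dy))
    best.sort(reverse=True); return np.round(best[:3],4).tolist()
for nm,zr in(("rim",[(.116,.08)]),("rimin",[(.116,.077)]),("floor",[(.040,.0675)]),("both",[(.116,.08),(.116,.077)])):
    print(nm,"wrist",fit("wrist","pics/w_pan.png",T,zr,(.431,-.253)))
    print(nm,"top",fit("top","pics/top0.png",None,zr,(.431,-.253)))
print("st", fit("wrist","pics/w_st.png",np.load("Tst.npy"),[(.072,.072),(.072,.069)],(.447,.188)), fit("top","pics/top0.png",None,[(.072,.072),(.072,.069)],(.447,.188)))
E
```

```text
rim wrist [[146.42, 0.4295, -0.259], [146.1769, 0.43, -0.259], [145.3299, 0.43, -0.2595]]
rim top [[172.4868, 0.431, -0.2555], [172.4281, 0.431, -0.256], [172.0649, 0.4305, -0.256]]Traceback (most recent call last):
  File "<stdin>", line 16, in <module>
  File "<stdin>", line 11, in fit
  File "h.py", line 13, in proj
    c=arm.camera_info(name); f=200/np.tan(np.radians(c["fovy"]/2))
ValueError: time passes only in moves, steps and waits
```

```bash
python3 - <<'E'
import re
t=open("h.py").read().replace("arm.camera_info(name)","info(name)")
t=t.replace("def ray","import functools\n@functools.lru_cache\ndef info(n): return arm.camera_info(n)\ndef ray",1)
open("h.py","w").write(t)
E
python3 - <<'E'
from h import *
T=np.load("Tpan.npy"); a=np.linspace(0,2*np.pi,360,endpoint=False)
def panel(name,f,T,box,k,cs,zrs):
    im=cv2.imread(f)[box[1]:box[3],box[0]:box[2]]; im=cv2.resize(im,None,fx=k,fy=k,interpolation=cv2.INTER_CUBIC)
    for c,col in cs:
        for z,r in zrs:
            q=(proj(name,np.c_[c[0]+r*np.cos(a),c[1]+r*np.sin(a),0*a+z],T)+.5-np.array(box[:2]))*k-.5
            cv2.polylines(im,[np.round(q*16).astype(int)],True,col,1,cv2.LINE_AA,4)
    return im
cs=[((.4306,-.2555),(0,0,255))]
z=[(.116,.08),(.040,.0675)]
A=panel("wrist","pics/w_pan.png",T,(220,92,410,272),2.1,cs,z)
B=panel("top","pics/top0.png",None,(405,192,505,287),4,cs,z)
h=min(A.shape[0],B.shape[0]); cv2.imwrite("pics/ov.png",np.hstack([A[:h],B[:h]])[:, :800]); print(A.shape,B.shape, arm.observe()["time_s"])
E
```

```text
(378, 399, 3) (380, 400, 3) 6.15
```

View pics/ov.png

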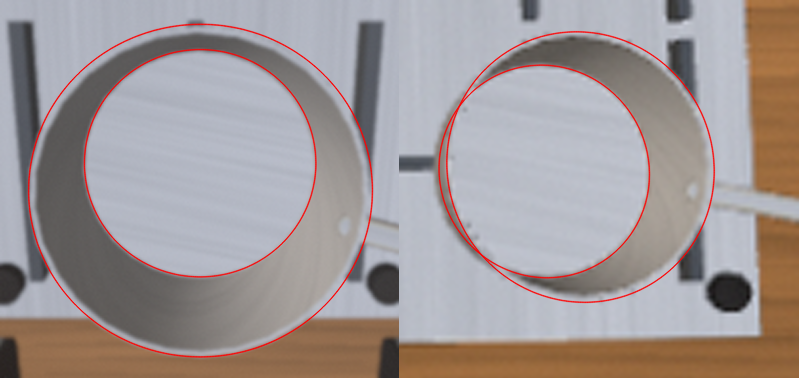

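The overlay (rim and floor circles for a centre at 0.4306, -0.2555) matches the pan's floor in both pictures, and the rim within about 1 mm in the wrist view. I carry the steamer there.

```bash

{ python3 -m crank '[[0,0.2,0,0,0,0,0],[0,0.5,0,0,0,0,0],[0,1,0,0,0,0,0]]' 
python3 -m crank '[[0,0.4,0,0,0,0,0],[0,0.7,0,0,0,0,0],[0,1,0,0,0,0,0]]'
python3 -m crank '[[0,0.4,0,0,0,0,0],[0,0.7,0,0,0,0,0],[0,1,0,0,0,0,0]]'
python3 -m crank '[[0,0.4,0,0,0,0,0],[0,0.7,0,0,0,0,0],[0,1,0,0,0,0,0]]'
python3 -m crank '[[-0.16,0.2,0,0,0,0,0],[-0.16,0.35,0,0,0,0,0],[-0.16,0.44,0,0,0,0,0],[-0.16,0.44,0,0,0,0,0],[-0.16,0.44,0,0,0,0,0],[-0.16,0.44,0,0,0,0,0]]'; } | grep -E "position|width"
python3 - <<'E'
from h import *
print(arm.observe()["position"],go([.4304,-.2552,.19],0))
E
```

```text
position: [0.4468, 0.0903, 0.2979]
grip_width: 0.0142
position: [0.4468, -0.012, 0.2981]
grip_width: 0.0145
position: [0.4468, -0.1119, 0.298]
grip_width: 0.014
position: [0.4469, -0.2119, 0.2979]
grip_width: 0.0142
position: [0.4317, -0.2535, 0.2988]
grip_width: 0.0143
[ 0.43170588 -0.25350603  0.29878535] (array([-0.013,  0.018,  1.088]), array([-0.   ,  0.   ,  0.001]))
```

```bash

python3 -m crank '[[-0.013,0.017,0.3,0,0,0,0],[-0.013,0.017,0.6,0,0,0,0],[-0.013,0.017,0.9,0,0,0,0],[-0.013,0.017,1,0,0,0,0],[-0.013,0.017,1,0,0,0,0],[-0.013,0.017,1,0,0,0,0]]' 
python3 -m crank '[[0,0,0.1,0,0,0,0],[0,0,0.2,0,0,0,0],[0,0,0.3,0,0,0,0],[0,0,0.38,0,0,0,0],[0,0,0.38,0,0,0,0],[0,0,0.38,0,0,0,0]]'
python3 - <<'E'
from h import *
s=arm.observe(); T,_=wristT(s); im=arm.snapshot("wrist"); p=s["position"]
print(p,s["eef_rot"])
np.save("Tin.npy",T); b=np.ascontiguousarray(im[:,:,::-1]); a=np.linspace(0,2*np.pi,360)
b=cv2.resize(b[60:400,80:560],None,fx=1.65,fy=1.65,interpolation=cv2.INTER_CUBIC)
for c,z,r,col in(((.4306,-.2555),.116,.08,(0,0,255)),(p,p[2]-.1003+.072,.072,(0,255,0))):
    q=(proj("wrist",np.c_[c[0]+r*np.cos(a),c[1]+r*np.sin(a),0*a+z],T)-[80,60])*1.65
    cv2.polylines(b,[q.astype(int)],True,col,1,cv2.LINE_AA)
cv2.imwrite("pics/w_in.png",b)
E
```

```text
time_s: 8.55
position: [0.4305, -0.2561, 0.1999]
eef_rot: [3.141, -0.001, 0.001]
ft_force: [-0.3, 0.2, -2.8]
grip_width: 0.0141
grip_force: 78.4
time_s: 9.15
position: [0.43, -0.2561, 0.1608]
eef_rot: [-3.141, 0.0, 0.0]
ft_force: [0.6, 0.8, -1.7]
grip_width: 0.0142
grip_force: 78.4
[ 0.43000924 -0.2561391   0.16079225] [-3.14136190e+00  3.19030064e-04  4.08417054e-04]
```

View pics/w_in.png

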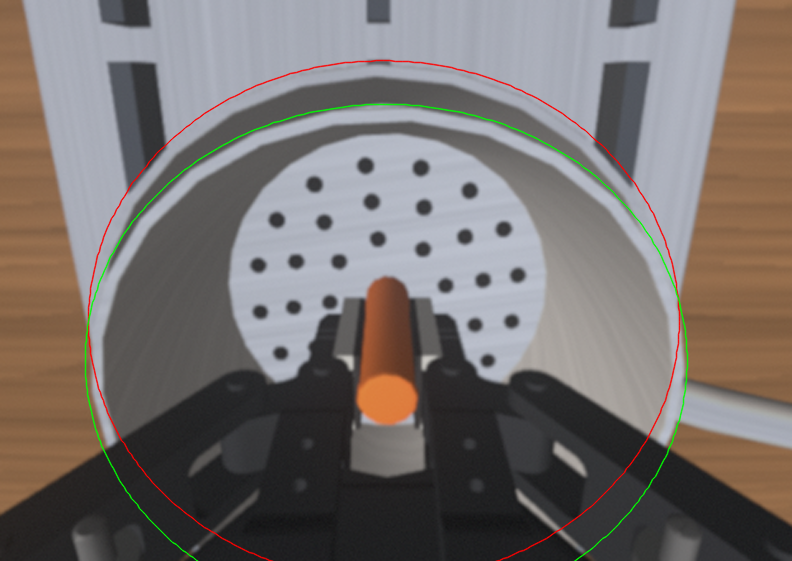

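The wrist view shows the steamer rim inside the pan rim. Its sides at columns 90 and 683 are symmetric about the tool, and the drawn circles match to about 1 mm. I lower it slowly.

```bash

python3 -m crank '[[0.003,-0.004,0.03,0,0,0,0],[0.003,-0.004,0.06,0,0,0,0],[0.003,-0.004,0.09,0,0,0,0],[0.003,-0.004,0.12,0,0,0,0],[0.003,-0.004,0.15,0,0,0,0],[0.003,-0.004,0.17,0,0,0,0],[0.003,-0.004,0.17,0,0,0,0]]' | grep -E "pos|force"
python3 -m crank '[[0,0,0.01,0,0,0,0],[0,0,0.02,0,0,0,0],[0,0,0.02,0,0,0,0]]' | grep -E "pos|force"
python3 -m crank '[[0,0,0.01,0,0,0,0],[0,0,0.01,0,0,0,0]]' | grep -E "pos|force"
```

```text
position: [0.4303, -0.2557, 0.1436]
ft_force: [-0.4, -0.0, -2.2]
grip_force: 78.4
position: [0.4303, -0.2557, 0.1418]
ft_force: [0.0, -1.0, -2.8]
grip_force: 78.4
position: [0.4303, -0.2557, 0.1408]
ft_force: [-0.5, 0.2, -2.5]
grip_force: 78.3
```

```bash

python3 -m crank '[[0,0,0.005,0,0,0,0],[0,0,0.005,0,0,0,0]]' | grep -E "pos|force"
python3 -m crank '[[0,0,0.005,0,0,0,0],[0,0,0.005,0,0,0,0]]' | grep -E "pos|force"
python3 -m crank '[[0,0,0.005,0,0,0,0],[0,0,0.005,0,0,0,0]]' | grep -E "pos|force"
```

```text
position: [0.4303, -0.2557, 0.1404]
ft_force: [0.4, 0.6, -1.1]
grip_force: 79.1
position: [0.4303, -0.2557, 0.1404]
ft_force: [-3.2, 1.9, 11.6]
grip_force: 80.3
position: [0.4303, -0.2557, 0.1403]
ft_force: [-5.1, 2.5, 25.0]
grip_force: 81.7
```

Contact came at TCP z = 0.1404, where full seating was expected. I unload and release gently.

```bash

python3 -m crank '[[0,0,-0.008,0,0,0,0],[0,0,-0.008,0,0,0,0],[0,0,-0.008,0,0,0,0]]' 30 | grep -E "pos|force"
python3 -m crank '[[0,0,0,0,0,0,0.25],[0,0,0,0,0,0,0.35],[0,0,0,0,0,0,0.5],[0,0,0,0,0,0,0.6],[0,0,0,0,0,0,0.6],[0,0,0,0,0,0,0.6]]' | grep -E "pos|force|width"
python3 -m crank '[[0,0,-0.1,0,0,0,0.6],[0,0,-0.3,0,0,0,0.6],[0,0,-0.6,0,0,0,0.6],[0,0,-1,0,0,0,0.6],[0,0,-1,0,0,0,0.6]]' | grep -E "pos|force"
python3 -m crank '[[0,0,-0.5,0,0,0,0.6],[0,0,-0.84,0,0,0,0.6],[0,0,-0.84,0,0,0,0.6],[0,0,-0.84,0,0,0,0.6],[0,0,-0.84,0,0,0,0.6]]' | grep -E "pos|force"
python3 - <<'E'
from h import *
s=arm.observe(); T,_=wristT(s); im=arm.snapshot("wrist"); p=s["position"]
print(p,s["eef_rot"])
b=np.ascontiguousarray(im[:,:,::-1]); a=np.linspace(0,2*np.pi,360); cv2.imwrite("pics/w_seat_raw.png",b); np.save("Tseat.npy",T)
B=(200,80,440,300)
b=cv2.resize(b[B[1]:B[3],B[0]:B[2]],None,fx=2.7,fy=2.7,interpolation=cv2.INTER_CUBIC)
for c,z,r,col in(((.4306,-.2555),.116,.08,(0,0,255)),((.4303,-.2557),.112,.072,(0,255,0)),((.4303,-.2557),.044,.0595,(255,0,0))):
    q=(proj("wrist",np.c_[c[0]+r*np.cos(a),c[1]+r*np.sin(a),0*a+z],T)-B[:2])*2.7
    cv2.polylines(b,[q.astype(int)],True,col,1,cv2.LINE_AA)
cv2.imwrite("pics/w_seat.png",b)
E
```

```text
position: [0.4304, -0.2558, 0.1404]
ft_force: [-0.8, 0.9, 7.4]
grip_force: 79.0
position: [0.4303, -0.2557, 0.1402]
ft_force: [0.3, 0.4, 0.2]
grip_width: 0.0513
grip_force: 0.0
position: [0.4311, -0.2563, 0.2448]
ft_force: [-0.2, 0.3, -0.8]
grip_force: 0.0
position: [0.4301, -0.2556, 0.3237]
ft_force: [0.5, 0.3, 0.4]
grip_force: 0.0
[ 0.43006089 -0.25555233  0.32372508] [-3.14096156e+00  9.46738959e-04  5.11663770e-04]
```

View pics/w_seat.png

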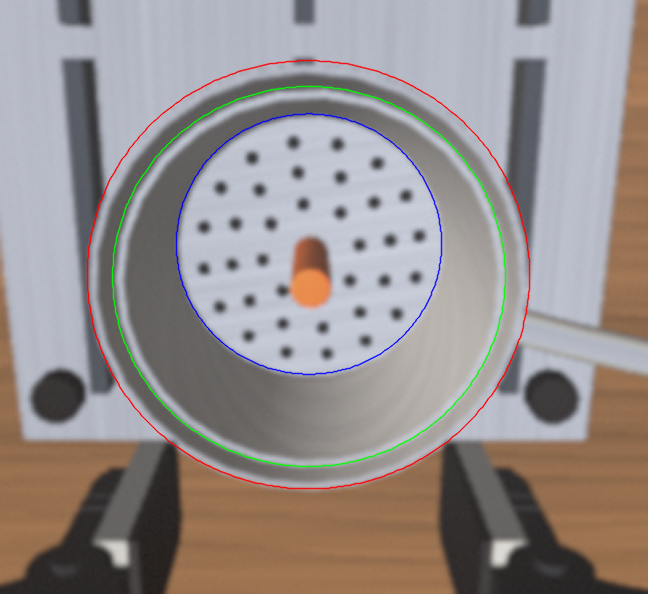

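The steamer sits level and concentric, with all the drawn circles coinciding (post top at (311,287) in the crop). Now the lid.

```bash

{ python3 -m crank '[[0,-0.5,0,0,0,0,0.6],[0,-1,0,0,0,0,0.6],[0,-1,0,0,0,0,0.6]]' 
python3 -m crank '[[0,-0.5,0,0,0,0,0.6],[0,-1,0,0,0,0,0.6]]'
python3 -m crank '[[0,-0.5,0,0,0,0,0.6],[0,-1,0,0,0,0,0.6]]'
python3 -m crank '[[0.27,-0.5,0,0,0,0,0.6],[0.54,-1,0,0,0,0,0.6],[0.54,-1,0,0,0,0,0.6]]'
python3 -m crank '[[0.27,-0.5,0,0,0,0,0.6],[0.54,-1,0,0,0,0,0.6],[0.54,-1,0,0,0,0,0.6]]'
python3 -m crank '[[0.27,-0.5,0.2,0,0,0,0.6],[0.54,-1,0.4,0,0,0,0.6],[0.54,-1,0.4,0,0,0,0.6]]'
python3 -m crank '[[0,-0.25,0.4,0,0,0,0.6],[0,-0.25,0.4,0,0,0,0.6],[0,-0.25,0.4,0,0,0,0.6],[0,-0.25,0.4,0,0,0,0.6],[0,-0.25,0.4,0,0,0,0.6]]'; } | grep position
python3 - <<'E'
from h import *
s=arm.observe(); T,_=wristT(s); im=arm.snapshot("wrist"); p=s["position"]
print(p,s["eef_rot"]); a=np.linspace(0,2*np.pi,360)
b=np.ascontiguousarray(im[:,:,::-1]); np.save("Tlid.npy",T)
b=cv2.resize(b[0:300,160:480],None,fx=2,fy=2,interpolation=cv2.INTER_CUBIC)
for z,r in((.005,.082),(.038,.013)):
    q=(proj("wrist",np.c_[.5928+r*np.cos(a),.37+r*np.sin(a),0*a+z],T)-[160,0])*2
    cv2.polylines(b,[q.astype(int)],True,(0,0,255),1,cv2.LINE_AA)
cv2.imwrite("pics/w_lid.png",b)
E
```

```text
position: [0.4305, -0.1501, 0.3237]
position: [0.4298, -0.055, 0.3236]
position: [0.4297, 0.0461, 0.3237]
position: [0.4849, 0.1489, 0.3231]
position: [0.5385, 0.2487, 0.3225]
position: [0.5918, 0.3476, 0.2807]
position: [0.5925, 0.3687, 0.2454]
[0.59252462 0.36869783 0.2453609 ] [-3.14099691e+00 -1.33525796e-03 -3.80553913e-04]
```

View pics/w_lid.png

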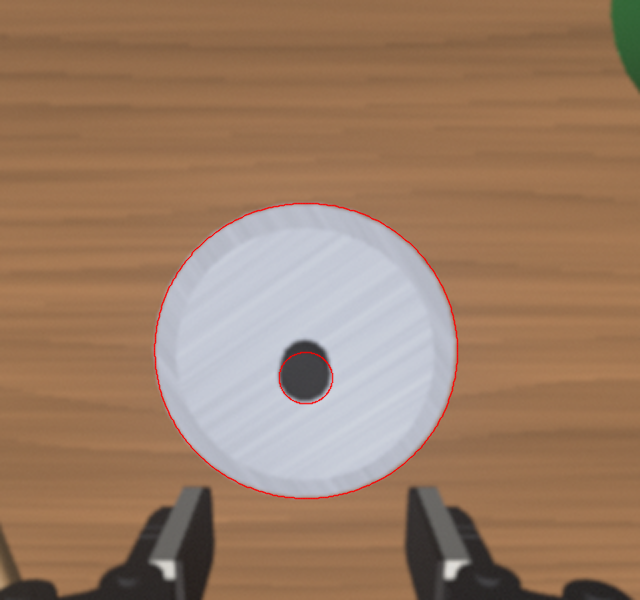

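The lid outline and knob (top at (305,375) in the crop) coincide with the prediction at (0.5928, 0.3700). I descend and grip the knob.

```bash

python3 -m crank '[[0.003,-0.013,0.4,0,0,0,0.6],[0.003,-0.013,0.8,0,0,0,0.6],[0.003,-0.013,1,0,0,0,0.6],[0.003,-0.013,1,0,0,0,0.6]]' | grep -E "pos|force"
python3 -m crank '[[0,0,0.2,0,0,0,0.6],[0,0,0.4,0,0,0,0.6],[0,0,0.6,0,0,0,0.6],[0,0,0.6,0,0,0,0.6],[0,0,0.6,0,0,0,0.6]]' | grep -E "pos|force"
python3 -m crank '[[0,0,0,0,0,0,0.4],[0,0,0,0,0,0,0.3],[0,0,0,0,0,0,0],[0,0,0,0,0,0,0],[0,0,0,0,0,0,0],[0,0,0,0,0,0,0],[0,0,0,0,0,0,0]]' 90
python3 -m crank '[[0,0,-0.1,0,0,0,0],[0,0,-0.2,0,0,0,0],[0,0,-0.4,0,0,0,0],[0,0,-0.7,0,0,0,0],[0,0,-1,0,0,0,0],[0,0,-1,0,0,0,0]]'
```

```text
position: [0.5917, 0.3699, 0.1421]
ft_force: [-0.1, -0.2, 0.5]
grip_force: 0.0
position: [0.593, 0.3709, 0.0862]
ft_force: [-0.7, 0.4, 0.4]
grip_force: 0.0
time_s: 16.7
position: [0.5928, 0.3711, 0.0861]
eef_rot: [-3.14, -0.002, 0.001]
ft_force: [-3.8, -2.0, 14.2]
grip_width: 0.0233
grip_force: 87.5
time_s: 17.3
position: [0.5936, 0.3712, 0.1892]
eef_rot: [-3.138, -0.006, 0.0]
ft_force: [-0.2, -0.3, -1.9]
grip_width: 0.0234
grip_force: 88.5
```

```bash

{ python3 -m crank '[[0,0,-0.4,0,0,0,0],[0,0,-0.8,0,0,0,0],[0,0,-1,0,0,0,0],[0,0,-1,0,0,0,0]]'
python3 -m crank '[[0,0,-0.3,0,0,0,0],[0,0,-0.4,0,0,0,0],[0,0,-0.4,0,0,0,0],[0,0,-0.4,0,0,0,0],[0,0,-0.4,0,0,0,0]]'; } | grep -E "pos|rot|width"
python3 - <<'E'
from h import *
from scipy.optimize import least_squares
s=arm.observe(); im=arm.snapshot("wrist"); cv2.imwrite("pics/w_hold.png",im[:,:,::-1])
C=info("wrist")["tool_from_camera"]; print(s["position"],s["eef_rot"],s["ft_force"])
# lid edge in tool frame: rim circle r .082 at tool z=.0861-.005, free offset & tilt; edge sampled along normals
g=cv2.GaussianBlur(im,(0,0),1).astype(float)
def circ(p,a,r): # p: ox,oy,tiltx,tilty
    P=np.c_[r*np.cos(a),r*np.sin(a),0*a]; P=Ro.from_rotvec([p[2],p[3],0]).apply(P)
    return proj("wrist",P+[p[0],p[1],.0811],C)
a=np.radians(np.arange(-75,76,2.)); p=np.zeros(4)
for it in range(4):
    q0=circ(p,a,.082); n=circ(p,a,.083)-q0; n/=np.linalg.norm(n,axis=1)[:,None]
    t=np.arange(-12,12.1,.25); obs=[];ok=[]
    for q,m in zip(q0,n):
        pts=(q+t[:,None]*m).astype(np.float32)
        v=np.stack([cv2.remap(g[:,:,k].astype(np.float32),pts[None,:,0],pts[None,:,1],cv2.INTER_LINEAR)[0] for k in range(3)],1)
        sat=v.max(1)-v.min(1); d=np.gradient(sat)  # grey lid inside -> brown wood outside
        k=d[8:-8].argmax()+8; ok.append(d[k]>4 and (pts.min()>2) and pts[:,1].max()<397); obs.append(t[k])
    ok=np.array(ok); obs=np.array(obs); tgt=q0+obs[:,None]*n
    f=least_squares(lambda x:np.r_[(((circ(x,a,.082)-tgt)*n).sum(1))[ok],x[2:]*20],p,loss="soft_l1",diff_step=1e-4); p=f.x
print(ok.sum(),(p[:2]*1000).round(2),"mm tilt deg",np.degrees(p[2:]).round(2),"rms",np.sqrt(np.mean(f.fun[:-2]**2)))
E
```

```text
position: [0.5928, 0.3708, 0.2872]
eef_rot: [-3.139, -0.003, 0.0]
grip_width: 0.0236
position: [0.5921, 0.3705, 0.3227]
eef_rot: [3.141, 0.002, 0.0]
grip_width: 0.0235
[0.59211951 0.37054885 0.32272265] [3.14071791e+00 1.71903256e-03 4.07600107e-04] [-0.27289703  0.41676573 -2.7924466 ]
74 [0.59 0.31] mm tilt deg [ 0.31 -3.13] rms 0.41634481327552486
```

```bash
cat > lidfit.py <<'E'
from h import *
from scipy.optimize import least_squares
def lidfit(im,verbose=True,C=None,name="wrist",rng=(-75,76)):
    C=info("wrist")["tool_from_camera"] if C is None else C
    g=cv2.GaussianBlur(im,(0,0),1).astype(np.float32)
    a=np.radians(np.arange(*rng,2.))
    def circ(p,r,dz=0):
        P=Ro.from_rotvec([p[3],p[4],0]).apply(np.c_[r*np.cos(a),r*np.sin(a),0*a])
        return proj(name,P+[p[0],p[1],.0811+p[2]],C)
    for free in ([0,1],[0,1,2],[0,1,3,4],[0,1,2,3,4]):
        p=np.zeros(5)
        for it in range(5):
            q0=circ(p,.082); n=circ(p,.083)-q0; n/=np.linalg.norm(n,axis=1)[:,None]
            t=np.arange(-12,12.1,.25); pts=(q0[:,None]+t[None,:,None]*n[:,None]).astype(np.float32)
            v=cv2.remap(g,pts[...,0],pts[...,1],cv2.INTER_LINEAR)
            d=np.gradient(v.max(2)-v.min(2),axis=1); k=d[:,8:-8].argmax(1)+8
            ok=(d[np.arange(len(a)),k]>4)&(q0>2).all(1)&(q0[:,1]<397)&(q0[:,0]<637)
            tgt=q0+t[k][:,None]*n
            def res(x):
                y=np.zeros(5); y[free]=x; return ((circ(y,.082)-tgt)*n).sum(1)[ok]
            f=least_squares(res,p[free],loss="soft_l1",diff_step=1e-4,x_scale=.01); p=np.zeros(5); p[free]=f.x
        print(free,ok.sum(),(p[:3]*1000).round(2),"mm, tilt deg",np.degrees(p[3:]).round(2),"rms px",np.sqrt(np.mean(f.fun**2)).round(3))
E
python3 - <<'E'
from lidfit import *
lidfit(cv2.imread("pics/w_hold.png")[:,:,::-1].copy())
b=cv2.imread("pics/w_hold.png"); m=(b.max(2).astype(int)-b.min(2)<35)&(b.max(2)>120)
c=np.where(m.sum(0)>20)[0]; print("lid cols",c.min(),c.max(),"row top at 314:",np.where(m[:,314])[0][:1])
E
```

```text
[0, 1] 74 [0.03 0.16 0.  ] mm, tilt deg [0. 0.] rms px 0.681
[0, 1, 2] 74 [0.32 0.25 1.64] mm, tilt deg [0. 0.] rms px 0.432
[0, 1, 3, 4] 74 [0.6  0.31 0.  ] mm, tilt deg [ 0.2  -3.28] rms px 0.423
[0, 1, 2, 3, 4] 74 [0.41 0.34 1.32] mm, tilt deg [ 0.32 -1.03] rms px 0.417
lid cols 42 639 row top at 314: [96]
```

The held lid fits as level, centred within 0.4 mm of the tool. I carry it over the shelf (underside at about 0.237 m, above the mill).

```bash

{ python3 -m crank '[[-0.05,0.2,0,0,0,0,0],[-0.13,0.5,0,0,0,0,0],[-0.27,1,0,0,0,0,0]]' 
python3 -m crank '[[-0.1,0.4,0,0,0,0,0],[-0.2,0.75,0,0,0,0,0],[-0.27,1,0,0,0,0,0]]'
python3 -m crank '[[-0.1,0.4,0,0,0,0,0],[-0.2,0.75,0,0,0,0,0],[-0.27,1,0,0,0,0,0]]'
python3 -m crank '[[-0.1,0.4,0,0,0,0,0],[-0.2,0.75,0,0,0,0,0],[-0.27,1,0,0,0,0,0]]'
python3 -m crank '[[-0.1,0.4,0,0,0,0,0],[-0.2,0.75,0,0,0,0,0],[-0.27,1,0,0,0,0,0]]'
python3 -m crank '[[-0.1,0.4,0,0,0,0,0],[-0.2,0.7,0,0,0,0,0],[-0.27,0.9,0,0,0,0,0],[-0.27,1,0,0,0,0,0]]'
python3 -m crank '[[0,0.15,0,0,0,0,0],[0,0.24,0,0,0,0,0],[0,0.255,0,0,0,0,0],[0,0.255,0,0,0,0,0],[0,0.255,0,0,0,0,0],[0,0.255,0,0,0,0,0]]'; } | grep -E "pos|width"
python3 - <<'E'
from h import *
s=arm.observe();print(s["position"],s["eef_rot"],go([.4303,-.2553,.2171],0))
E
```

```text
position: [0.565, 0.273, 0.3228]
grip_width: 0.0238
position: [0.5382, 0.17, 0.3241]
grip_width: 0.0233
position: [0.5112, 0.0702, 0.324]
grip_width: 0.0234
position: [0.4841, -0.0298, 0.324]
grip_width: 0.0233
position: [0.4571, -0.1298, 0.324]
grip_width: 0.0235
position: [0.4301, -0.2293, 0.324]
grip_width: 0.0236
position: [0.4313, -0.2525, 0.3242]
grip_width: 0.0233
[ 0.43131242 -0.25253395  0.32421516] [-3.14127373e+00  1.85715511e-05  1.26324347e-03] (array([-0.01 ,  0.028,  1.071]), array([-0.   ,  0.   ,  0.001]))
```

```bash

python3 -m crank '[[-0.01,0.028,0.25,0,0,0,0],[-0.01,0.028,0.5,0,0,0,0],[-0.01,0.028,0.7,0,0,0,0],[-0.01,0.028,0.8,0,0,0,0],[-0.01,0.028,0.8,0,0,0,0],[-0.01,0.028,0.8,0,0,0,0]]' | grep pos
python3 -m crank '[[0,0,0.1,0,0,0,0],[0,0,0.2,0,0,0,0],[0,0,0.26,0,0,0,0],[0,0,0.26,0,0,0,0],[0,0,0.26,0,0,0,0],[0,0,0.26,0,0,0,0]]'
python3 - <<'E'
from h import *
s=arm.observe();print(s["position"],s["eef_rot"],go([.4303,-.2553,.2171],0))
E
```

```text
position: [0.4304, -0.2559, 0.2449]
time_s: 21.95
position: [0.4302, -0.2559, 0.2184]
eef_rot: [3.142, -0.0, 0.0]
ft_force: [-0.3, -0.4, -2.6]
grip_width: 0.0235
grip_force: 89.1
[ 0.43024411 -0.25592827  0.21841938] [ 3.14152127e+00 -3.37138375e-04  3.96258309e-04] (array([ 0.001, -0.006,  0.013]), array([ 0., -0.,  0.]))
```

```bash

python3 -m crank '[[0,-0.005,0.01,0,0,0,0],[0,-0.005,0.01,0,0,0,0],[0,-0.005,0.01,0,0,0,0],[0,-0.005,0.01,0,0,0,0],[0,-0.005,0.01,0,0,0,0],[0,-0.005,0.01,0,0,0,0]]'
python3 - <<'E'
from h import *
# scene check: bright lid+pan in the scene picture, before and after, against projected lid edge / pan handle tip
im=arm.snapshot("scene"); cv2.imwrite("pics/scene_end.png",im[:,:,::-1])
a=np.radians(np.arange(0,360,5.)); q=proj("scene",np.c_[.4306+.082*np.cos(a),-.2555+.082*np.sin(a),0*a+.1363])
n=q-q.mean(0); n/=np.linalg.norm(n,axis=1)[:,None]; t=np.arange(-6,6.1,.25)
pts=(q[:,None]+t[None,:,None]*n[:,None]).astype(np.float32)
v=cv2.remap(cv2.GaussianBlur(im,(0,0),.7).astype(np.float32),pts[...,0],pts[...,1],cv2.INTER_LINEAR)
d=np.abs(np.gradient(v,axis=1)).sum(2); k=d[:,4:-4].argmax(1)+4
print("edge offset px",t[k].tolist())
o=cv2.imread("pics/scene0.png")[:,:,::-1]; D=np.abs(im.astype(int)-o).sum(2)
for nm,(x,y) in dict(pot=(203,173),mill=(263,228),jar=(318,175),handle=(205,80)).items(): print(nm,D[y-15:y+16,x-12:x+13].max(), np.median(D[y-15:y+16,x-12:x+13]))
s=arm.observe(); print(s["position"],s["eef_rot"],np.abs(s["dq"]).max(),s["ft_force"])
E
```

```text
time_s: 22.55
position: [0.4302, -0.2554, 0.2172]
eef_rot: [-3.141, 0.0, 0.0]
ft_force: [0.0, 0.4, -3.1]
grip_width: 0.0231
grip_force: 89.1
edge offset px [0.25, 0.5, 1.0, 5.0, 5.0, 5.0, 4.75, 5.0, 5.0, 4.5, 5.0, 5.0, 5.0, 4.5, 4.75, 5.0, 5.0, 1.75, 1.25, 1.0, 0.75, 0.75, 1.25, 0.75, 0.75, 0.5, 0.5, -0.5, 0.0, 0.0, -0.5, -0.25, -0.25, -0.5, -0.5, -0.5, -0.75, -5.0, -4.25, -2.75, -1.5, -0.25, 1.75, 2.75, -4.25, 5.0, 2.25, -1.0, -2.0, 4.5, -0.5, -1.25, -0.75, -2.0, 0.0, -1.0, -1.25, -1.5, -0.75, -0.75, -0.25, -1.0, -1.25, -0.25, 0.25, 1.0, 5.0, 1.5, 1.5, 1.0, 1.0, 2.25]
pot 11 3.0
mill 15 3.0
jar 12 3.0
handle 13 3.0
[ 0.43014198 -0.2553841   0.2172011 ] [-3.14147408e+00  2.89293617e-05  4.42666197e-04] 0.002131118563850622 [-0.03310745 -0.70221204 -3.34489596]
```

```bash
python3 -c "
from station import arm
print(arm.finish_job())"
```

```text
the job is handed in; nothing more can be done
None
```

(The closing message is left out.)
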